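Turn the counter organizer until the pump bottle is at the front

ROBOT

A 6-joint arm with a two-finger parallel gripper is mounted at the origin on the work surface. World frame = base frame: x ahead of the robot, y to its left, z up, the work surface at z = 0. Lengths are in mm, angles in rad, forces in N, time in s.
With the tool pointing down it reaches from about 300 to 775 mm from the base axis. Payload 14.6 kg.
Tool frame: the origin (TCP) lies at the very end of the fingers, on their centre line; the grasp point (between the pads) lies 19 mm behind it (grip_point_offset is the distance from the TCP to the grasp point, in mm); z points along the fingers, y is the line along which they close (so a half turn about z gives the same grasp; the last joint's range is limited). The gripper opens to 94 mm and grips with 3 to 60 N. Pads are 16 mm wide; open, the fingers measure 119 mm over their backs; the gripper's body (75 mm by 177 mm) begins 78 mm behind the grasp point.
Start: joints at [-1.394, 0.3, 1.521, -0, 1.321, -0.067], TCP at [132.759, -533.727, 205.446] pointing down, gripper open.
Joint ranges: [-3.03, 3.03], [-0.79, 2.21], [0.23, 2.52], [-1.04, 4.18], [0, 3.07], [-2.55, 2.55]. Speed limits (rad/s): [2.22, 2.22, 2.57, 3.14, 3.14, 3.14].

INTERFACE

Orientations are given as [roll, pitch, yaw] about the fixed x, y, z axes, in that order (R = Rz(yaw) Ry(pitch) Rx(roll)).
In Python, from cell import read_state, camera, camera_info, sign_off, grip_point_offset gives the robot as it stands.
- The arm moves only by the shell command python3 -m handwheel 'ROWS' [FORCE]. ROWS is text: rows parted by semicolons, each of 5 numbers parted by spaces: the shift along the world's x, y, z in units of 40 mm (1.0 is 40 mm), then the turn about the world's z in units of 5 degrees (1.0 is 5 degrees), then the closure, from 0 (fully open) to 1 (shut). In form: dx dy dz yaw gripper; .... A call has 1 to 12 rows; each row shifts and turns the commanded pose from where the row before left it; what a row does not reach is not made up. A row lasts 1/12 s, in which the tool goes at most 41.7 mm and 7.16 degrees, less where a joint would pass 70% of its speed; a pose out of reach is approached as far as the arm can. A call is refused whole if a number of a shift passes 1 or a number of a turn 1, either way. A call with a gripper value outside its range is refused whole. The fingers move at their own pace and stop on an object; FORCE is the grip in N (left out, the last holds). Time passes only in rows, so rows that do not move let the fingers close. It gives the time, the measured TCP pose, the force, the opening and the grip force at its end, in the units of the state.
- read_state(): the state, without advancing time (a new reading comes with each control period).
- camera(name): name is "scene" or "top"; returns (picture, depth): 400x640x3 uint8, red, green, blue; 400x640 float32, mm along the optical axis (not along the pixel's ray), 0 where there is no reading.
- camera_info(name): a dict with "intrinsics" (3x3 intrinsics, pixels), "world_from_camera" (4x4, takes a point from camera to world coordinates). Camera axes: x right, y down, z forward; pixel columns grow to the right and rows downward; lengths in mm; the calibration is good to about 2 mm. A picture is of the moment at which its call begins. camera_info takes no time and is no camera call.
- sign_off(): hands the job in; it is judged then, once.
The state is a dict: "clock": time; "joints": joint angles; "qd": joint speeds; "effort": joint torques, N m; "eef_pos": TCP position; "eef_rot": TCP orientation; "wrist_force": force on the tool from outside, world axes, zero at the start; "moment": the same for the moment, N m; "finger_gap": finger opening in mm; "finger_force": force on a finger pad.
Only numpy, scipy, OpenCV 4.12 (cv2) and the standard library are available. Lean on these libraries where they do the work, as an engineer would, in place of code of your own. Each camera call takes 0.05 s, during which the arm holds its last target. There are 200 camera calls.

TASK

Bring the pump bottle round to the front of the rotating organizer: push the turntable's scalloped rim with a fingertip until the pump bottle stands squarely at the front, behind the middle of the pen trough, and leave the turntable at rest there. Do not touch or lift anything that stands on the turntable, keep it all standing in place, and leave the other things on the counter where they are.

Things in the scene. Friction and masses are not known exactly. Their poses are not given: they have to be found in the camera images.
- plinth: The fixed black foot of the rotating desk organizer: a round plinth 224 mm across, 34 mm high, firm on the counter, with a pen trough joined on at its front. Origin on the counter, on the turntable's axis; z up. Its -x axis points to the middle of the trough: that is the organizer's front (roughly, not exactly, toward the robot).
- front (a point): Middle of the black pen trough's mouth, 200 mm from the turntable's axis, 30 mm above the counter. The trough is 200 mm wide, 56 mm front to back, 30 mm high: from above it is the only part of the foot that shows past the turntable, and it marks the organizer's front.
- turntable: Grey plastic turntable, 310 mm across, 26 mm thick, scalloped rim (six lobes, six notches); rim top 71 mm above the counter. Origin on its axis at its underside (45 mm up), z up. Turns either way without end, with light drag (about 0.7 N at the rim), stays where it is left, cannot be lifted. Six things stand 66 mm from the axis, in line with the lobes, in a shallow recess (radius 98 mm, floor 65 mm up).
- lobe (a point): One of the six like solid rim lobes, which stand at 0, 60, 120.. degrees from the turntable's x axis (this one at 0). Point: mid-thickness, 145 mm from the axis, 58 mm above the counter. Lobes reach out to 155 mm, are 94 mm (0.61 rad) wide, and have rounded ends of 10 mm radius, centred 145 mm from the axis and 0.235 rad either side of the lobe's middle.
- notch (a point): One of the six like finger notches between the lobes, at 30, 90, 150.. degrees from the turntable's x axis (this one at 30). Point: 145 mm from the axis, mid-thickness of the rim, 58 mm above the counter. Notches are open from above, outside and below (free to 8 mm above the counter), from 132 to 155 mm radius, about 64 mm wide.
- pump_mid (a point): The pump bottle to bring to the front: white, loose, 52 mm across, body 110 mm high, with a pump on top (collar, thin stem, round head 22 mm across, thin spout 40 mm out to the side, away from the turntable's axis); 162 mm high in all. It stands in line with the lobe at the turntable's -x side. Point: on its axis, 55 mm above its foot, 120 mm above the counter. Spout along its own -x.
- flip_mid (a point): A white bottle of the same body as the pump bottle (52 mm across) but with a plain round cap, 134 mm high, loose on the turntable. Point: on its axis 55 mm above its foot.
- vial_mid (a point): An amber medicine vial with white cap, 47 mm across, 77 mm high, loose on the turntable. Point: its centre.
- ointment_mid (a point): A squat white ointment jar, 53 mm across, 48 mm high, loose on the turntable. Point: its centre.
- penpot_mid (a point): A black pen pot 52 mm across and 85 mm high with three pens rising to 145 mm, loose on the turntable. Point: on its axis 42 mm above its foot.
- labels_mid (a point): A roll of white labels, 52 mm across, 45 mm high, standing on end, loose on the turntable. Point: its centre.
- pen: A white pen 130 mm long lying along the trough. Origin under its middle; it lies along its own y.
- stapler: A black stapler 145 x 36 x 60 mm, on the counter to the left (+y) of the organizer. Origin under its middle, long side along its own x.
- punch: A black hole punch 90 x 120 x 65 mm, on the counter to the right (-y) of the organizer. Origin under its middle.
There are look-alikes about, which are no part of the job. Leave any black or brown look-alike of the part that bears vial_mid alone.

How it is judged:
By the outcome, as a careful person would: the job done as asked, in the order asked, and still so for the second after the job is handed in, with the robot touching nothing.
It also fails if it takes over 54 s, if anything falls off the work surface, if the arm or the gripper's body presses on something with over 40 N, if the wrist force passes 120 N, or if a joint passes its speed limit or range.

## Working session

There is one attempt and no reset: what is moved stays moved. The work goes in short steps, Python scripts to look and compute and a shell command to move; the robot and the scene stay as the last step left them, time stands still between calls to the robot, and variables do not carry over. Pictures are saved under pics/ and viewed, at most 10 in all, crops included, and the job is handed in when it is done.

```bash
mkdir -p pics; python3 - <<'E'
from cell import *
import cv2,numpy as np
for n in("top","scene"):
    p,d=camera(n); np.savez(f"{n}0.npz",p=p,d=d); cv2.imwrite(f"pics/{n}0.png",p[:,:,::-1])
    i=camera_info(n); print(i["intrinsics"],i["world_from_camera"])
s=read_state();print(s["clock"],s["eef_pos"],s["eef_rot"])
E
```

```text
[[416.57730544   0.         318.72962697]
 [  0.         416.57730544 204.57062324]
 [  0.           0.           1.        ]] [[-1.28198466e-02 -9.89436776e-01  1.44397086e-01  3.67065917e+02]
 [-9.99893308e-01  1.16739563e-02 -8.78021261e-03  2.02873823e+01]
 [ 7.00177999e-03 -1.44494240e-01 -9.89480869e-01  1.17184644e+03]
 [ 0.00000000e+00  0.00000000e+00  0.00000000e+00  1.00000000e+00]]
[[505.69467748   0.         313.70425551]
 [  0.         505.69467748 196.73346959]
 [  0.           0.           1.        ]] [[ 3.00563370e-01  5.96196113e-01 -7.44454066e-01  1.62902425e+03]
 [ 9.53722470e-01 -1.94966917e-01  2.28913414e-01 -3.28065112e+02]
 [-8.66662648e-03 -7.78805558e-01 -6.27205543e-01  1.04325543e+03]
 [ 0.00000000e+00  0.00000000e+00  0.00000000e+00  1.00000000e+00]]
0.1 [ 132.72057254 -533.52604888  204.95663657] [-3.14061756e+00 -6.08369694e-05  2.43783060e-01]
```

View pics/top0.png

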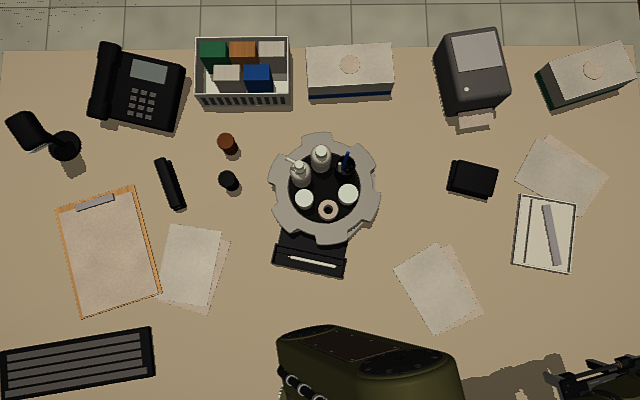

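View pics/scene0.png

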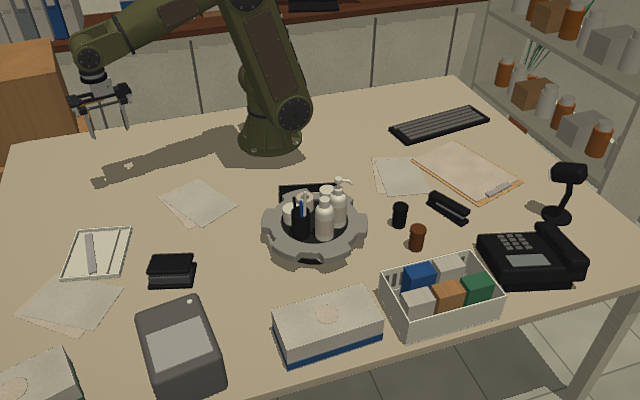

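```bash
cat > h.py <<'E'
import numpy as np,cv2
from cell import *
from scipy.optimize import least_squares
def cloud(n,d):
    i=camera_info(n);K=i["intrinsics"];T=i["world_from_camera"]
    v,u=np.mgrid[0:400,0:640]
    P=np.stack([(u-K[0,2])/K[0,0]*d,(v-K[1,2])/K[1,1]*d,d],-1)
    return P@T[:3,:3].T+T[:3,3]
def rim(P,p):
    """axis xy from the outer rim circle, and lobe phase mod 60deg, from points at rim-top height"""
    z=P[...,2];m=(abs(z-71)<6)&(abs(P[...,0]-540)<190)&(abs(P[...,1])<220)
    m=cv2.morphologyEx(m.astype(np.uint8),cv2.MORPH_OPEN,np.ones((3,3)))
    n,l,st,_=cv2.connectedComponentsWithStats(m)
    k=1+np.argmax(st[1:,4]);m=(l==k).astype(np.uint8)
    c=max(cv2.findContours(m,0,cv2.CHAIN_APPROX_NONE)[0],key=cv2.contourArea)[:,0]
    Q=P[c[:,1],c[:,0]];
    h=cv2.convexHull(c)[:,0];H=P[h[:,1],h[:,0],:2]
    o=least_squares(lambda x:np.hypot(*(H-x[:2]).T)-x[2],[H[:,0].mean(),H[:,1].mean(),154],loss='soft_l1').x
    r=np.hypot(*(Q[:,:2]-o[:2]).T);a=np.arctan2(Q[:,1]-o[1],Q[:,0]-o[0])
    g=np.linspace(-np.pi,np.pi,720,endpoint=False);s=np.argsort(a)
    rg=np.interp(g,a[s],r[s],period=2*np.pi)
    ph=np.angle((rg*np.exp(6j*g)).sum())/6
    return o,np.degrees(ph),np.median(P[m>0][:,2])
E
python3 - <<'E'
from h import *
f=np.load("top0.npz");p,d=f["p"],f["d"];P=cloud("top",d)
o,ph,z=rim(P,p);print(o,ph,z)
x=P-np.r_[o[:2],0];r=np.hypot(x[...,0],x[...,1]);a=np.degrees(np.arctan2(x[...,1],x[...,0]))
m=(P[...,2]>18)&(P[...,2]<36)&(r>140)&(r<290)&(p.max(-1)<70);
n,l,st,c=cv2.connectedComponentsWithStats(m.astype(np.uint8));k=1+np.argmax(st[1:,4]);print(st[k],c[k])
pts=P[l==k][:,:2].astype(np.float32);R=cv2.minAreaRect(pts);print(R, cv2.boxPoints(R))
# front via contour onto z=30: all
# tops of things
for lo,hi in((150,175),(125,145),(100,125),(85,100)):
    mm=(P[...,2]>lo)&(P[...,2]<hi)&(r<115)
    n,l,st,c=cv2.connectedComponentsWithStats(mm.astype(np.uint8))
    for k in range(1,n):
        if st[k,4]>4:
            q=x[l==k].mean(0);print(lo,st[k,4],c[k].round(),q.round(),np.hypot(q[0],q[1]).round(),np.degrees(np.arctan2(q[1],q[0])).round(1))
# other things
for nm,(u,v,w,h) in dict(stapler=(150,150,45,65),vialbrown=(215,130,25,30),blk=(215,165,30,30),punch=(440,150,65,55)).items():
    s=P[v:v+h,u:u+w].reshape(-1,3);s=s[s[:,2]>15];print(nm,s.min(0).round(),s.max(0).round())
cv2.imwrite("pics/crop.png",cv2.resize(p[120:290,240:410,::-1],None,fx=3.5,fy=3.5,interpolation=cv2.INTER_CUBIC))
E
```

```text
[575.9967017   -3.3873359  154.63488204] 6.94634354163005 70.98411352808694
[271 243  76  36 282] [310.13829787 260.74468085]
((381.01910400390625, 40.092681884765625), (198.89892578125, 56.028499603271484), 77.21559143066406) [[331.69284  -50.692307]
 [386.33237  -63.09047 ]
 [430.34537  130.87767 ]
 [375.70584  143.27583 ]]
150 205 [320. 157.] [ 57.   9. 167.] 58.0 9.4
150 9 [337. 159.] [ 54. -34. 151.] 64.0 -31.9
150 13 [346. 158.] [ 55. -56. 161.] 79.0 -45.2
150 5 [353. 160.] [ 53. -72. 151.] 90.0 -53.5
150 201 [300. 173.] [ 17.  60. 167.] 62.0 74.1
150 5 [354. 168.] [ 32. -74. 152.] 80.0 -66.9
150 6 [339. 168.] [ 29. -37. 160.] 47.0 -52.0
150 9 [349. 170.] [ 25. -63. 159.] 68.0 -68.2
150 6 [348. 174.] [ 16. -58. 152.] 61.0 -74.3
125 12 [340. 159.] [ 60. -43. 135.] 74.0 -35.1
125 40 [320. 164.] [ 45.   9. 136.] 46.0 11.0
125 18 [351. 161.] [ 55. -68. 135.] 88.0 -51.5
125 8 [344. 162.] [ 52. -51. 135.] 73.0 -44.1
125 29 [342. 174.] [ 20. -45. 135.] 49.0 -66.0
125 5 [339. 170.] [ 30. -39. 136.] 49.0 -52.7
125 41 [302. 180.] [  6.  57. 136.] 57.0 84.4
125 257 [303. 198.] [-41.  53. 
[... 354 characters left out ...]
328. 209.] [-66.  -8. 110.] 67.0 -172.9
85 9 [348. 163.] [ 58. -65.  94.] 87.0 -48.0
85 12 [316. 169.] [44. 21. 94.] 49.0 25.4
85 6 [326. 169.] [44. -5. 92.] 45.0 -6.6
85 6 [342. 166.] [ 50. -50.  93.] 71.0 -45.0
85 24 [340. 178.] [ 20. -44.  93.] 48.0 -65.7
85 9 [296. 184.] [ 4. 73. 93.] 73.0 87.1
85 9 [305. 184.] [ 4. 49. 94.] 49.0 85.9
85 5 [329. 206.] [-55. -13.  96.] 56.0 -167.0
85 6 [300. 207.] [-58.  62.  93.] 85.0 133.3
85 5 [308. 207.] [-58.  42.  93.] 72.0 144.0
85 6 [322. 218.] [-87.   5.  94.] 87.0 176.9
stapler [367.  20.  15.] [ 668.  462. 1172.]
vialbrown [367.  20.  15.] [ 728.  285. 1172.]
blk [367.  20.  15.] [ 624.  280. 1172.]
punch [ 367. -483.   15.] [ 660.   20. 1172.]
```

View pics/crop.png

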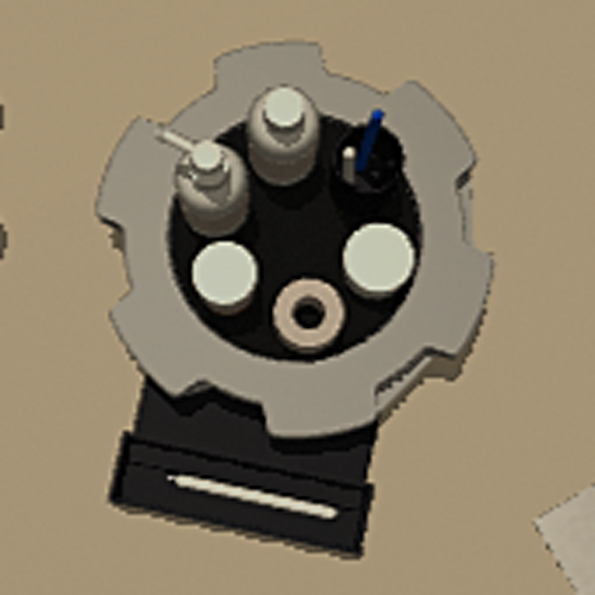

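The top view shows the pump at about (298,172) and the trough at (310,258). The axis is at (576,-3), the front is at 167.4° and the pump at 66.9°, so the turntable must turn about 100.5° counter-clockwise. I'll push in the notch at 216.9°, where only low things stand next to it.

```bash
python3 -m handwheel '.3 .4 0 0 1;.58 .79 0 .46 1;.58 .79 0 .46 1;.58 .79 0 .46 1;.58 .79 0 .46 1;.58 .79 0 .46 1;.58 .79 0 .46 1;.58 .79 0 .46 1;.58 .79 0 .46 1;.58 .79 0 .46 1;.58 .79 0 .46 1;.58 .79 0 0 1' 20; python3 -m handwheel '.58 .79 0 0 1;.58 .79 0 0 1;.3 .39 0 0 1;0 0 0 0 1;0 0 0 0 1;0 0 0 0 1'
```

```text
clock: 1.1
eef_pos: [400.6, -168.2, 205.5]
eef_rot: [3.142, -0.0, 0.648]
wrist_force: [-0.0, -0.4, -0.6]
finger_gap: 17.4
finger_force: 0.0
clock: 1.6
eef_pos: [457.9, -91.7, 205.2]
eef_rot: [-3.141, 0.0, 0.645]
wrist_force: [-0.2, 0.1, 0.1]
finger_gap: 0.6
finger_force: 0.0
```

```bash
python3 -m handwheel '0 0 -.7 0 1;0 0 -.7 0 1;0 0 -.7 0 1;0 0 -.6 0 1;0 0 -.3 0 1;0 0 0 0 1'; python3 - <<'E'
from h import *
p,d=camera("top");cv2.imwrite("pics/a.png",np.hstack([cv2.resize(p[110:290,230:410,::-1],(400,400)),cv2.resize(camera("scene")[0][130:290,240:400,::-1],(400,400))]))
E
```

```text
clock: 2.1
eef_pos: [456.5, -92.0, 83.1]
eef_rot: [-3.138, 0.003, 0.643]
wrist_force: [0.5, 0.6, -0.1]
finger_gap: 0.5
finger_force: 0.0
```

View pics/a.png

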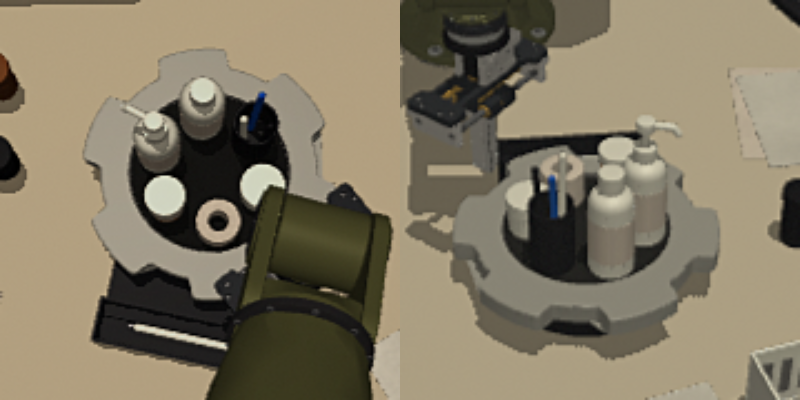

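```bash
python3 -m handwheel '0 0 -.4 0 1;0 0 -.35 0 1;0 0 0 0 1'; cat > arc.py <<'E'
import sys;from h import *
O=np.array([576.,-3.4])
def arc(a0,a1,step,r=147):
    q=np.array(read_state()["eef_pos"][:2]);n=max(1,round(abs(a1-a0)/step))
    for a in np.radians(np.linspace(a0,a1,n+1)[1:]):
        t=O+r*np.r_[np.cos(a),np.sin(a)];s=np.round((t-q)/40,2);q=q+40*s;print(*s,round((a1-a0)/n/5,2))
if __name__=="__main__":
    print(read_state()["eef_pos"]);arc(*map(float,sys.argv[1:4]))
E
python3 arc.py 217 310 3
```

```text
clock: 2.45
eef_pos: [457.8, -91.6, 54.9]
eef_rot: [-3.141, 0.001, 0.645]
wrist_force: [-0.3, 0.7, 0.3]
finger_gap: 0.3
finger_force: 0.0
[457.79156764 -91.64218366  54.86807056]
0.14 -0.16 0.6
0.13 -0.14 0.6
0.13 -0.14 0.6
0.14 -0.13 0.6
0.15 -0.12 0.6
0.16 -0.11 0.6
0.16 -0.11 0.6
0.16 -0.1 0.6
0.17 -0.09 0.6
0.18 -0.08 0.6
0.18 -0.07 0.6
0.18 -0.06 0.6
0.19 -0.05 0.6
0.18 -0.04 0.6
0.19 -0.03 0.6
0.19 -0.02 0.6
0.2 -0.02 0.6
0.19 0.0 0.6
0.19 0.01 0.6
0.19 0.02 0.6
0.19 0.03 0.6
0.19 0.04 0.6
0.19 0.04 0.6
0.18 0.06 0.6
0.18 0.07 0.6
0.18 0.08 0.6
0.17 0.08 0.6
0.17 0.1 0.6
0.16 0.1 0.6
0.16 0.11 0.6
0.15 0.12 0.6
```

```bash
python3 -m handwheel '.07 -.08 0 .3 1;.07 -.08 0 .3 1;.06 -.07 0 .3 1;.07 -.07 0 .3 1;.06 -.07 0 .3 1;.07 -.07 0 .3 1;.14 -.13 0 .6 1;.15 -.12 0 .6 1;.16 -.11 0 .6 1;.16 -.11 0 .6 1;.16 -.1 0 .6 1;0 0 0 0 1'
python3 - <<'E'
from h import *
p,d=camera("top");print(rim(cloud("top",d),p))
E
```

```text
clock: 3.45
eef_pos: [506.4, -132.7, 57.2]
eef_rot: [3.139, -0.0, 1.066]
wrist_force: [-1.1, -0.5, -0.3]
finger_gap: 0.3
finger_force: 0.0
(array([576.11196869,  -2.81658414, 154.27847675]), np.float64(22.829924356413514), np.float64(70.88144891974196))
```

```bash
python3 -m handwheel '.08 -.05 0 .3 1;.16 -.09 0 .6 1;.18 -.08 0 .6 1;.18 -.07 0 .6 1;.18 -.06 0 .6 1;.19 -.05 0 .6 1;.18 -.04 0 .6 1;.19 -.03 0 .6 1;.19 -.02 0 .6 1;.2 -.02 0 .6 1;.19 0 0 .6 1;.1 0 0 .3 1'
python3 - <<'E'
from h import *
p,d=camera("top");print(rim(cloud("top",d),p))
cv2.imwrite("pics/b.png",np.hstack([cv2.resize(p[110:290,230:410,::-1],(400,400)),cv2.resize(camera("scene")[0][130:290,240:400,::-1],(400,400))]))
E
python3 - <<'E'
from arc import *
q=np.array(read_state()["eef_pos"]);print(q);a=np.degrees(np.arctan2(*(q[:2]-O)[::-1]))%360;print(a,np.hypot(*(q[:2]-O)));arc(a,318,3)
E
```

```text
clock: 4.5
eef_pos: [586.4, -152.1, 56.4]
eef_rot: [3.141, 0.0, 1.641]
wrist_force: [-1.0, -0.4, 0.9]
finger_gap: 0.7
finger_force: 0.3
(array([ 5.76625103e+02, -3.08655069e-01,  1.52345770e+02]), np.float64(-1.5789230772706135), np.float64(70.94723547530043))
[ 586.18767824 -152.08055848   56.03870108]
273.9198131606184 149.0291825678251
0.18 0.07 0.59
0.19 0.03 0.59
0.19 0.03 0.59
0.18 0.05 0.59
0.18 0.05 0.59
0.18 0.07 0.59
0.17 0.07 0.59
0.17 0.09 0.59
0.16 0.09 0.59
0.16 0.1 0.59
0.16 0.1 0.59
0.15 0.12 0.59
0.14 0.12 0.59
0.14 0.13 0.59
0.13 0.14 0.59
```

View pics/b.png

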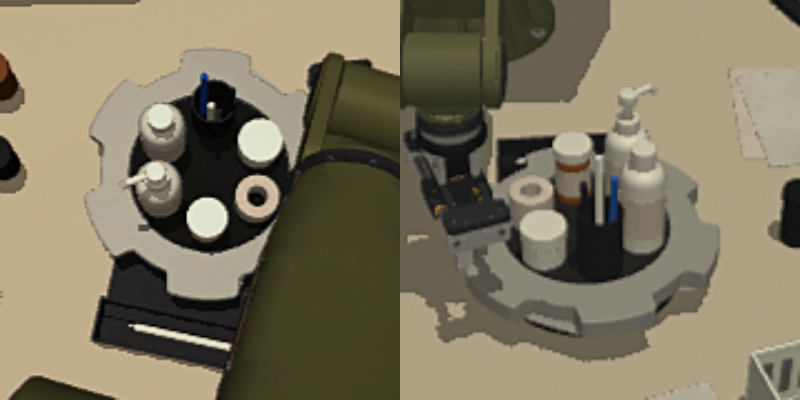

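Everything stands, and the pump is now at about 117°. I'll keep pushing.

```bash
python3 -m handwheel '.09 .03 0 .3 1;.09 .02 0 .3 1;.19 .04 0 .6 1;.19 .04 0 .6 1;.18 .05 0 .6 1;.18 .05 0 .6 1;.18 .07 0 .6 1;.17 .07 0 .6 1;.17 .09 0 .6 1;.16 .09 0 .6 1;.16 .1 0 .6 1;.08 .05 0 .3 1'
python3 - <<'E'
from arc import *
p,d=camera("top");print(rim(cloud("top",d),p))
q=np.array(read_state()["eef_pos"]);print(q);a=np.degrees(np.arctan2(*(q[:2]-O)[::-1]))%360;print(a,np.hypot(*(q[:2]-O)));arc(a,322,2)
E
```

```text
clock: 5.6
eef_pos: [660.1, -123.7, 55.5]
eef_rot: [3.142, 0.0, 2.193]
wrist_force: [-0.7, 0.1, 0.7]
finger_gap: 0.6
finger_force: 0.3
(array([ 5.76523715e+02, -5.22355970e-01,  1.52556174e+02]), np.float64(-28.4127018321262), np.float64(71.0517397131415))
[ 660.21901916 -123.43413141   55.46790475]
305.05448244954 146.63231530692732
0.12 0.07 0.42
0.1 0.09 0.42
0.11 0.08 0.42
0.1 0.1 0.42
0.09 0.09 0.42
0.1 0.1 0.42
0.08 0.1 0.42
0.09 0.11 0.42
```

```bash
cat > ph.py <<'E'
from h import *
def phase(P,lo=20,hi=200,c=(576.,-3.4)):
    z=P[...,2];x=P[...,:2]-c;r=np.hypot(x[...,0],x[...,1]);a=np.degrees(np.arctan2(x[...,1],x[...,0]))%360
    m=(abs(z-71)<5)&(r>138)&(r<151)&(a>lo)&(a<hi)   # lobe material only: count it per angle
    return np.degrees(np.angle(np.exp(6j*np.radians(a[m])).sum()))/6
E
python3 - <<'E'
from ph import *
P=cloud("top",np.load("top0.npz")["d"]);print([phase(P,l,l+180) for l in(20,40,60,100)])
p,d=camera("top");P=cloud("top",d);print([phase(P,l,l+w) for l,w in((20,180),(40,180),(60,180),(60,120))])
cv2.imwrite("pics/c.png",np.hstack([cv2.resize(p[110:290,230:410,::-1],(400,400)),cv2.resize(camera("scene")[0][130:290,240:400,::-1],(400,400))]))
E
```

```text
[np.float64(7.5696462367071975), np.float64(7.571790466682811), np.float64(7.3636594100937804), np.float64(7.412050874041573)]
[np.float64(29.30453363801833), np.float64(28.91105955594492), np.float64(27.794783244036193), np.float64(27.794783244036193)]
```

View pics/c.png

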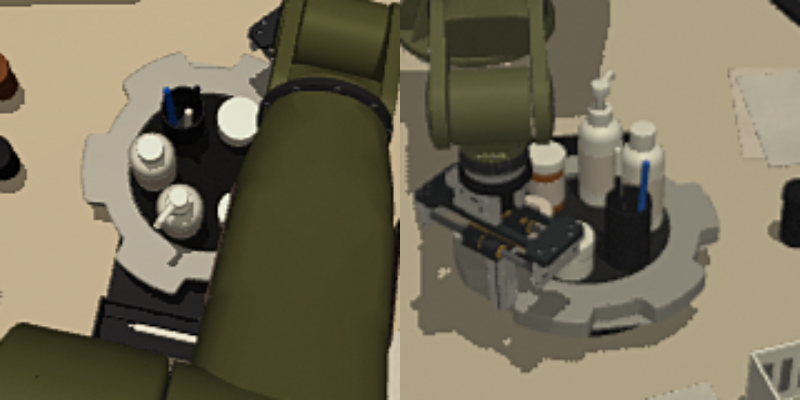

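```bash
python3 -m handwheel '.12 .07 0 .42 1;.1 .09 0 .42 1;.11 .08 0 .42 1;.1 .1 0 .42 1;.09 .09 0 .42 1;.1 .1 0 .42 1;.08 .1 0 .42 1;.05 .05 0 .2 1;0 0 0 0 1;0 0 0 0 1;-.1 -.13 0 0 1;-.1 -.13 0 0 1'; python3 -m handwheel '0 0 .3 0 1;0 0 .8 0 1;0 0 .9 0 1;0 0 .9 0 1;.2 -.6 .5 0 1;.2 -.9 0 0 1;.2 -.9 0 0 1;.2 -.9 0 0 1;0 -.9 0 0 1;0 -.9 0 0 1;0 -.3 0 0 1;0 0 0 0 1'
python3 - <<'E'
from ph import *
p,d=camera("top");P=cloud("top",d);print(rim(P,p),[phase(P,l,l+w) for l,w in((20,180),(40,180),(60,180),(100,180),(0,360))])
cv2.imwrite("pics/d.png",np.hstack([cv2.resize(p[110:290,230:410,::-1],(400,400)),cv2.resize(camera("scene")[0][130:290,240:400,::-1],(400,400))]))
E
```

```text
clock: 6.75
eef_pos: [681.1, -107.8, 55.4]
eef_rot: [-3.141, -0.0, 2.463]
wrist_force: [-0.3, -1.3, 0.1]
finger_gap: 0.3
finger_force: 0.0
clock: 7.75
eef_pos: [712.2, -327.3, 191.5]
eef_rot: [-3.141, 0.0, 2.459]
wrist_force: [0.1, 0.2, -0.1]
finger_gap: 0.7
finger_force: 0.0
(array([575.91402588,  -3.22257073, 154.44406583]), np.float64(-17.458569899295284), np.float64(70.90951458501672)) [np.float64(-18.19795555540442), np.float64(-15.994032536377773), np.float64(-16.05089930900987), np.float64(-15.980979860091622), np.float64(-16.4313080760588)]
```

View pics/d.png

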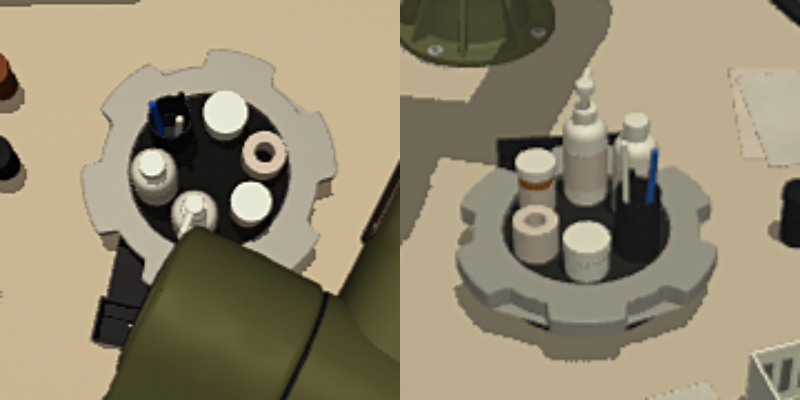

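```bash
python3 -m handwheel '-.4 -.3 0 0 1;-.8 -.4 0 0 1;-.8 -.4 0 0 1;-.8 -.4 0 0 1;-.8 -.4 0 0 1;-.8 -.4 0 0 1;-.8 -.4 0 0 1;-.8 -.4 0 0 1;-.4 -.2 0 0 1;0 0 0 0 1;0 0 0 0 1'
cat > m.py <<'E'
from ph import *
A=[];B=[]
for i in range(4):
    p,d=camera("top");P=cloud("top",d);o,a,z=rim(P,p);A.append([*o,a]);B.append([phase(P,l,l+180) for l in(20,60,100,180)])
print(np.mean(A,0),np.mean(B,0),phase(P,0,360))
c=np.array([576,-3.4]);x=P[...,:2]-c;r=np.hypot(x[...,0],x[...,1]);
for lo,hi in((219,231),(205,231),(120,185)):
    m=(r<115)&(P[...,2]>lo)&(P[...,2]<hi)&(x[...,0]<-20)&(abs(x[...,1])<40);
    if m.sum():q=x[m].mean(0);print(lo,m.sum(),q,np.degrees(np.arctan2(q[1],q[0])))
m=(P[...,2]>18)&(P[...,2]<36)&(r>150)&(r<250)&(p.max(-1)<70)
n,l,st,_=cv2.connectedComponentsWithStats(m.astype(np.uint8));k=1+np.argmax(st[1:,4])
R=cv2.minAreaRect(P[l==k][:,:2].astype(np.float32));q=np.array(R[0])-c;print("front",R,np.degrees(np.arctan2(q[1],q[0])))
E
python3 m.py
```

```text
clock: 8.77
eef_pos: [457.9, -454.4, 192.5]
eef_rot: [3.142, 0.001, 2.464]
wrist_force: [0.2, -0.0, -0.6]
finger_gap: 0.6
finger_force: 0.0
[576.10347546  -3.09790843 154.54301909 -16.83272612] [-16.68939589 -16.82068901 -16.80913854 -16.91243705] -16.805654403511827
219 110 [-71.54473388  22.91851514] 162.23774979554565
205 115 [-72.44573651  23.21132452] 162.2347489322556
120 323 [-62.05316702   0.25136415] 179.76790828261335
front ((380.8330383300781, 39.71397018432617), (197.7035675048828, 55.959197998046875), 77.25975036621094) 167.54296055300657
```

```bash
python3 -m handwheel '.4 .2 0 0 1;.8 .4 0 0 1;.8 .4 0 0 1;.8 .4 0 0 1;.8 .4 0 0 1;.8 .4 0 0 1;.8 .4 0 0 1;.8 .4 0 0 1;.3 .3 0 0 1;-.1 .8 0 0 1;-.2 .9 0 0 1;-.2 .9 0 0 1';python3 -m handwheel '-.2 .9 0 0 1;-.2 .9 0 0 1;0 .6 0 0 1;.1 .3 0 0 1;0 0 0 0 1;0 0 0 0 1'
```

```text
clock: 9.97
eef_pos: [689.6, -216.7, 189.9]
eef_rot: [-3.141, -0.001, 2.465]
wrist_force: [0.9, 1.4, -0.4]
finger_gap: 0.2
finger_force: 0.0
clock: 10.47
eef_pos: [678.1, -111.3, 191.2]
eef_rot: [-3.141, 0.0, 2.465]
wrist_force: [0.0, -0.7, -0.5]
finger_gap: 0.6
finger_force: 0.0
```

```bash
python3 -m handwheel '0 0 -.5 0 1;0 0 -.8 0 1;0 0 -.8 0 1;0 0 -.7 0 1;0 0 -.4 0 1;0 0 -.2 0 1;0 0 0 0 1;0 0 0 0 1'; python3 - <<'E'
from arc import *
arc(313.4,325,1)
E
```

```text
clock: 11.13
eef_pos: [678.0, -112.4, 56.0]
eef_rot: [3.141, 0.001, 2.463]
wrist_force: [-0.1, 0.1, 0.0]
finger_gap: 0.4
finger_force: 0.0
0.02 0.1 0.19
0.04 0.04 0.19
0.05 0.05 0.19
0.04 0.04 0.19
0.04 0.05 0.19
0.04 0.04 0.19
0.04 0.05 0.19
0.04 0.05 0.19
0.04 0.05 0.19
0.04 0.05 0.19
0.04 0.05 0.19
0.03 0.05 0.19
```

```bash
python3 -m handwheel '.02 .1 0 .07 1;.04 .04 0 .07 1;.05 .05 0 .07 1;.04 .04 0 .07 1;.04 .05 0 .07 1;.04 .04 0 .07 1;.04 .05 0 .07 1;.04 .05 0 .07 1;.04 .05 0 .07 1;.04 .05 0 .07 1;.04 .05 0 .07 1;.03 .05 0 0 1'; python3 -m handwheel '0 0 0 0 1;0 0 0 0 1'
python3 -m handwheel '-.1 -.13 0 0 1;-.1 -.13 0 0 1;0 0 .3 0 1;0 0 .8 0 1;0 0 .9 0 1;0 0 .9 0 1;.2 -.6 .5 0 1;.2 -.9 0 0 1;.2 -.9 0 0 1;.2 -.9 0 0 1;0 -.9 0 0 1;0 -.9 0 0 1';python3 -m handwheel '-.3 -.4 0 0 1;-.8 -.4 0 0 1;-.8 -.4 0 0 1;-.8 -.4 0 0 1;-.8 -.4 0 0 1;-.8 -.4 0 0 1;-.8 -.4 0 0 1;-.8 -.4 0 0 1;-.4 -.2 0 0 1;0 0 0 0 1;0 0 0 0 1'
python3 m.py
```

```text
clock: 12.13
eef_pos: [696.1, -86.3, 55.4]
eef_rot: [-3.141, -0.0, 2.532]
wrist_force: [-1.0, 0.4, -0.3]
finger_gap: 0.4
finger_force: 0.4
clock: 12.3
eef_pos: [696.1, -86.4, 55.4]
eef_rot: [3.141, 0.0, 2.531]
wrist_force: [-0.0, 0.2, -0.7]
finger_gap: 0.2
finger_force: 0.0
clock: 13.3
eef_pos: [719.6, -302.8, 192.5]
eef_rot: [3.141, 0.001, 2.531]
wrist_force: [-0.8, 0.2, 0.1]
finger_gap: 0.0
finger_force: 0.0
clock: 14.22
eef_pos: [467.5, -437.5, 192.7]
eef_rot: [-3.141, 0.001, 2.529]
wrist_force: [1.0, 1.1, 0.2]
finger_gap: 0.6
finger_force: 0.0
[576.03493295  -3.10405209 154.53671088 -11.8567636 ] [-11.80260938 -12.01615467 -12.0965881  -12.00403287] -12.016054647083857
219 110 [-73.46221687  16.8285032 ] 167.09747337870257
205 116 [-74.33491746  16.94486886] 167.15867596743485
120 326 [-62.70852334   2.66401099] 177.56739828098364
front ((380.9366455078125, 39.99599075317383), (198.30589294433594, 56.030086517333984), 77.23920440673828) 167.45759552833968
```

```bash
python3 - <<'E'
from h import *
cv2.imwrite("pics/e.png",np.hstack([cv2.resize(camera("top")[0][110:290,230:410,::-1],(400,400)),cv2.resize(camera("scene")[0][130:290,240:400,::-1],(400,400))]))
E
```

```text
(no output)
```

View pics/e.png

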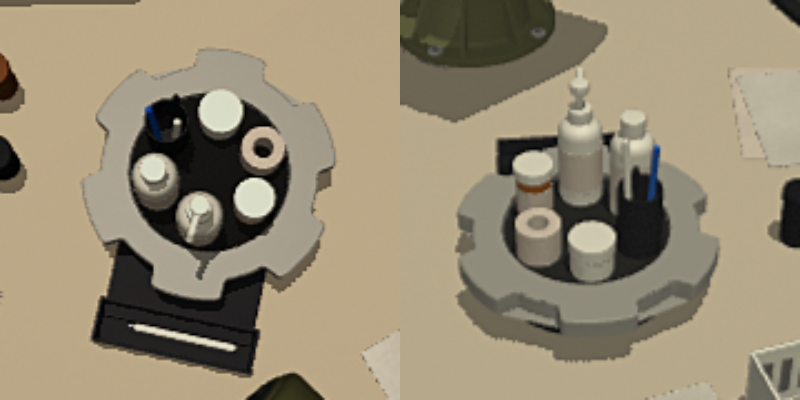

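The pump, at crop position (200,215), faces the trough middle at (178,338). All six things are standing and the pen hasn't moved.

```bash
python3 -c "from cell import sign_off;print(sign_off())"
```

```text
the job is handed in; nothing more can be done
None
```

The pump bottle stands at the front behind the middle of the trough, measured within about 1° of square; the turntable is at rest, all six things are still standing, the arm is clear, and the job is handed in (about 14 s of the 54 s used).

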